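Pack the rub jar and clip the tub shut at the barbecue ledge

ROBOT

A 7-joint arm with a two-finger parallel gripper is mounted at the origin on the work surface. World frame = base frame: x ahead of the robot, y to its left, z up, the work surface at z = 0. Lengths are in mm, angles in rad, forces in N, time in s.
With the tool pointing down it reaches from about 400 to 875 mm from the base axis. Payload 4.4 kg.
Tool frame: the origin (TCP) lies where the fingers leave the gripper's body, on its centre line; the fingertips stand 73 mm ahead of it and the grasp point (between the pads) lies 54 mm ahead of it; z points along the fingers, y is the line along which they close (so a half turn about z gives the same grasp; the last joint's range is limited). The gripper opens to 85 mm and grips with 20 to 120 N. Pads are 22 mm wide; open, the fingers measure 114 mm over their backs; the gripper's body (76 mm by 85 mm) begins 54 mm behind the grasp point. The pads swing forward as they close: fully open they stand 13 mm farther back than shut.
Start: joints at [-1.361, 0.628, 0.038, 1.517, -0.027, 0.996, -0.02], TCP at [176.984, 625.455, 303.913] pointing down, gripper open.
Joint ranges: [-3.06, 3.06], [-0.37, 2.12], [-1.25, 1.32], [0.18, 2.47], [-1.1, 4.24], [0.23, 1.98], [-2.94, 2.94]. Speed limits (rad/s): [2.57, 2.57, 3.14, 3.14, 3.14, 3.14, 3.14].

INTERFACE

Orientations are given as [roll, pitch, yaw] about the fixed x, y, z axes, in that order (R = Rz(yaw) Ry(pitch) Rx(roll)).
In Python, from cell import ctrl gives the robot as it stands.
- The arm moves only by the tool send_rows, never from a script. Its argument "rows" is a list that holds one entry, the list of rows, each a list of 6 numbers: the shift along the tool's x, y, z in cm, then the turn, a rotation vector about the tool's x, y, z in rad. In form: [[[tx, ty, tz, wx, wy, wz], ...]]. A call has 1 to 10 rows; each row is the pose to reach, as a shift and turn from the pose commanded when the call began, along the tool's axes at that moment; what a row does not reach only later rows make up. A row lasts 1/10 s, in which the tool goes at most 50 mm and 8.59 degrees, less where a joint would pass 70% of its speed; a pose out of reach is approached as far as the arm can. A call with a gripper value outside its range is refused whole. "grip" is the closure in counts, from 0 (fully open) to 255 (shut), set as the call begins (left out, the last holds). The fingers move at their own pace and stop on an object; the grip force is fixed at half the most. Time passes only in rows, so rows that repeat a pose let the fingers close. It gives the time, the measured TCP pose, the force, the opening and the grip force at its end, in the units of the state.
- ctrl.read_state(): the state, without advancing time (a new reading comes with each control period).
- ctrl.get_image(name): name is "scene" or "top" or "wrist"; returns a dict with "pixels" (384x512x3 uint8, red, green, blue), "fx", "fy", "cx", "cy" (pixels), "extrinsics" (4x4, takes a point from camera to world coordinates); the wrist camera has in their place "mount" (4x4, takes a point from camera to tool coordinates, whose origin is the TCP and whose axes are the flange's). Camera axes: x right, y up, looking along -z (the intrinsics and any distortion apply to the point x, -y, -z); pixel columns grow to the right and rows downward; lengths in mm; the calibration is good to about 2 mm. A picture is of the moment at which its call begins: read the wrist's pose just before it. There is no depth.
- ctrl.finish_job(): hands the job in; it is judged then, once.
The state is a dict: "clock": time; "qpos": joint angles; "qd": joint speeds; "tau": joint torques, N m; "eef_pos": TCP position; "tool_rot": TCP orientation; "force": force on the tool from outside, world axes, zero at the start; "torque": the same for the moment, N m; "width": finger opening in mm; "gripper_force": force on a finger pad.
Only numpy, scipy, OpenCV 4.12 (cv2) and the standard library are available. Lean on these libraries where they do the work, as an engineer would, in place of code of your own. Each camera call takes 0.05 s, during which the arm holds its last target. There are 200 camera calls.

TASK

Pack up the red tub: stand the black-capped rub jar upright in the free half, beside the yellow-capped jar, setting it down rather than dropping it. Then fit the tub's lid fully home, flat and square on the rim, and swing the steel clip on the tub's front over until it lies down on the lid. Leave the other things on the ledge where they are, and keep both jars upright in the tub.

Things in the scene. Friction and masses are not known exactly. Their poses are not given: they have to be found in the camera images.
- tub: Open red plastic tub, 140 x 160 mm outside (x by y), 80 mm high, walls and floor 4 mm thick; does not slide. Origin: centre of its underside, z up. The yellow-capped jar stands in its +y half; its -y half is free (middle at y = -38 mm). The clip is hinged on its front, the -x side, facing roughly to the robot.
- jar_mid (a point): Loose round rub jar to be packed: amber glass with black cap, 46 mm diameter, 66 mm high, about 0.16 kg, standing on the slab. Point at its centre, 33 mm above its underside; z up its axis.
- packed_mid (a point): Jar already in the tub: green glass with yellow cap, 46 mm diameter, 66 mm high, loose. Point at its centre, 33 mm above its underside; z up its axis.
- lid_mid (a point): Loose red tub lid, 0.16 kg, lying right way up on the slab: 4 mm plate 148 x 168 mm (x by y), on top a white grip rib 14 mm wide (x), 70 long (y), 28 high, below a 7 mm deep lip, 125 x 145 mm, that drops into the tub's mouth with 3.5 mm play per side, either way round. Point: centre of the rib, 14 mm above the plate, 25 mm above the lip's foot; lid home: 98 mm above the tub's underside.
- clip (a joint): Angle (rad) of the steel clip, a 50 mm wide, 4 mm thick flap. 0: lying level over the lid's edge, pointing to tub +x; 1.57: upright; starts open at 1.85 to 2.35, leaning out in front of the tub. It stays where it is left; about 1.5 N at its tip turns it. It stops on the lid within 0.05 rad of 0 when the lid is home (no lid: at -0.12).
- clip_tip (a point): Middle of the clip's free edge, 42 mm from its hinge line. The hinge line runs along the tub's y at x = -87 mm, z = 87 mm in the tub's frame; the clip's middle is at y = 0.
- grinder: Dark timber pepper grinder, 52 mm diameter, 125 mm high, bystander; origin at the centre of its underside.
- salt_pig: White ceramic salt pig, 110 mm diameter and high, bystander; origin at the centre of its underside.
- mallet: Timber meat mallet lying down, 250 mm long, head 90 mm wide and 60 mm high, bystander; origin under it near the head, handle to its -x.
- brush: Stainless grill brush with black plastic handle, 260 mm long, 32 mm high, bystander; origin under it near the head, handle to its -x.
- foil_tray: Aluminium tray 150 x 210 x 45 mm, bystander; origin at the centre of its underside.
Mind the look-alikes: they are no part of the job. Of the things shaped like the part that bears jar_mid, the amber glass one is meant. There is more than one size of the part that bears lid_mid; the job needs the smaller.

How it is judged:
By the outcome, as a careful person would: the job done as asked, in the order asked, and still so for the second after the job is handed in, with the robot touching nothing.
It also fails if it takes over 61 s, if anything falls off the work surface, if the arm or the gripper's body presses on something with over 40 N, if the wrist force passes 120 N, or if a joint passes its speed limit or range.

## Working session

There is one attempt and no reset: what is moved stays moved. The work goes in short steps, Python scripts to look and compute and a tool call to move; the robot and the scene stay as the last step left them, time stands still between calls to the robot, and variables do not carry over. Pictures are saved under pics/ and viewed, at most 13 in all, crops included, and the job is handed in when it is done.

Besides the shell and the picture viewer there is one more tool, called as name(argument=value, ...) on one line, values as JSON. send_rows: Moves the arm, as the interface text tells. Its arguments: {"type":"object","properties":{"rows":{"type":"array","items":{"type":"array","items":{"type":"array","items":{"type":"number"}}}},"grip":{"type":"number"}},"required":["rows"]}

```bash
mkdir -p pics; ls; cat > h.py <<'E'
import numpy as np, cv2
from cell import ctrl
from scipy.spatial.transform import Rotation as R
def T(s):
    M=np.eye(4);r=np.array(s["tool_rot"],float)
    M[:3,:3]=R.from_euler('xyz',r).as_matrix() if r.size==3 else r.reshape(3,3)
    M[:3,3]=s["eef_pos"];return M
def grab(name,save=None):
    s=ctrl.read_state();im=ctrl.get_image(name)
    im["E"]=T(s)@np.array(im["mount"]) if name=="wrist" else np.array(im["extrinsics"])
    if save: cv2.imwrite(save,cv2.cvtColor(im["pixels"],cv2.COLOR_RGB2BGR))
    return im
def ray(im,u,v):
    d=np.array([(u-im["cx"])/im["fx"],-(v-im["cy"])/im["fy"],-1.])
    return im["E"][:3,3],im["E"][:3,:3]@d
def onz(im,u,v,z):
    o,d=ray(im,u,v);return o+d*(z-o[2])/d[2]
def proj(im,p):
    q=np.linalg.inv(im["E"])@np.append(p,1);return im["cx"]+im["fx"]*q[0]/-q[2],im["cy"]-im["fy"]*q[1]/-q[2]
def rel(p,rpy=None):
    """target TCP p in tool axes: cm shift, rotvec"""
    M=T(ctrl.read_state());t=M[:3,:3].T@(np.array(p)-M[:3,3])/10
    w=np.zeros(3) if rpy is None else (R.from_matrix(M[:3,:3]).inv()*R.from_euler('xyz',rpy)).as_rotvec()
    return np.round(t,2),np.round(w,3)
E
python3 - <<'E'
from h import *
s=ctrl.read_state();print(s)
for n in("scene","top","wrist"):
    im=grab(n,f"pics/{n}0.png");print(n,[k for k in im],im["fx"],im["cx"],im["cy"],im["E"].round(2).tolist(), [im[k] for k in im if 'dist' in k])
E
```

```text
pics
{'clock': 0.0, 'qpos': array([-1.36080108,  0.62932863,  0.03841887,  1.51837415, -0.02694588,
        0.99627966, -0.02002273]), 'qd': array([ 0.0015588 ,  0.00085055, -0.00017882, -0.0006794 ,  0.00101919,
        0.0005245 , -0.00118432]), 'tau': array([-3.22351871e-04, -5.63394642e+01,  1.22665353e+00, -1.93444330e+01,
        1.10464194e-02,  1.03671962e-02,  9.26636432e-06]), 'eef_pos': array([176.84146015, 624.9779582 , 302.99791758]), 'tool_rot': array([-3.13972102e+00,  5.56960794e-05,  2.86582272e+00]), 'force': array([0.23940671, 0.43104121, 0.16722051]), 'torque': array([ 0.03547821,  0.00814736, -0.03704756]), 'gripper_force': 0.0, 'width': 85.05574472358818}
scene ['pixels', 'fx', 'fy', 'cx', 'cy', 'extrinsics', 'E'] 411.21580513521235 247.76339728819696 194.79440574460602 [[0.46, -0.67, 0.58, 1197.14], [0.89, 0.34, -0.3, -365.88], [0.0, 0.66, 0.75, 998.46], [0.0, 0.0, 0.0, 1.0]] []
top ['pixels', 'fx', 'fy', 'cx', 'cy', 'extrinsics', 'E'] 368.5264219549682 255.71352077900596 190.02266181148687 [[-0.01, 0.99, -0.16, 329.83], [-1.0, -0.01, 0.01, -2.16], [0.01, 0.16, 0.99, 1071.3], [0.0, 0.0, 0.0, 1.0]] []
wrist ['pixels', 'fx', 'fy', 'cx', 'cy', 'mount', 'E'] 281.2886155094288 251.97043377452226 189.63789666742346 [[0.27, -0.92, -0.29, 101.61], [0.96, 0.26, 0.08, 647.06], [-0.0, -0.3, 0.95, 373.17], [0.0, 0.0, 0.0, 1.0]] []
```

View pics/scene0.png

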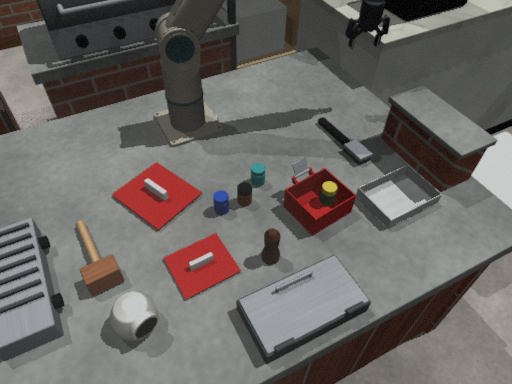

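View pics/top0.png

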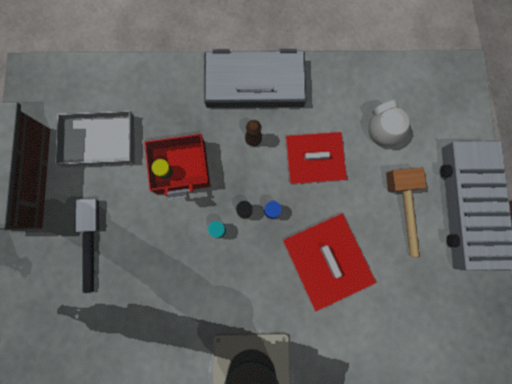

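The scene view shows the amber black-capped jar at (245,195), with the smaller lid at (201,264) and the tub at (319,200). In the top view they are at (245,209), (317,157) and (178,163), and the tub's clip is at (180,190).

```bash
cat >> h.py <<'E'
def mask(im,lo,hi):
    return cv2.inRange(cv2.cvtColor(im["pixels"],cv2.COLOR_RGB2HSV),np.array(lo),np.array(hi))
def red(im): return mask(im,(0,150,60),(8,255,255))|mask(im,(172,150,60),(180,255,255))
def blobs(m,amin=30):
    c,_=cv2.findContours(m,cv2.RETR_EXTERNAL,cv2.CHAIN_APPROX_NONE)
    return sorted([x for x in c if cv2.contourArea(x)>amin],key=cv2.contourArea,reverse=True)
def rect(im,c,z):
    """min-area rectangle of contour c cast on plane z: centre, size, angle of box"""
    p=np.array([onz(im,u,v,z)[:2] for u,v in c.reshape(-1,2)+.0],np.float32)
    return cv2.minAreaRect(p)
E
python3 - <<'E'
from h import *
im=grab("top")
for c in blobs(red(im),200): print("red",c.reshape(-1,2).mean(0).round(), "z11",rect(im,c,11),"z80",rect(im,c,80))
w=mask(im,(0,0,150),(180,60,255))
for c in blobs(w,20): 
    m=c.reshape(-1,2).mean(0)
    if 280<m[0]<360: print("rib",m,rect(im,c,39))
for n,lo,hi in(("yel",(22,120,100),(35,255,255)),):
    for c in blobs(mask(im,lo,hi),20): print(n,rect(im,c,70))
b=mask(im,(0,0,0),(180,255,45)); 
for c in blobs(b,20):
    m=c.reshape(-1,2).mean(0)
    if 230<m[0]<260 and 195<m[1]<225: print("jar",m,rect(im,c,66))
sc=grab("scene");
for n,uv in(("jar",(245,187)),("rib",(201,258)),("yel",(329,186))): print(n,onz(sc,*uv,66 if n!="rib" else 39).round())
E
```

```text
red [329. 262.] z11 ((297.010498046875, -222.61952209472656), (214.46214294433594, 189.2149658203125), 23.299699783325195) z80 ((299.1464538574219, -208.2729949951172), (200.50579833984375, 176.90162658691406), 23.299701690673828)
red [176. 164.] z11 ((581.4230346679688, 214.35714721679688), (169.3092498779297, 171.46865844726562), 7.600561618804932) z80 ((565.0506591796875, 200.26702880859375), (158.29132080078125, 160.3101806640625), 7.600567817687988)
red [316. 158.] z11 ((599.633544921875, -197.46372985839844), (144.95802307128906, 165.82200622558594), 3.560837745666504) z80 ((582.0760498046875, -184.7541961669922), (135.52476501464844, 155.03102111816406), 3.560842514038086)
rib [331.3015873  261.26984127] ((296.9998474121094, -223.78067016601562), (84.21952056884766, 13.37380313873291), 23.346895217895508)
rib [317.47826087 154.56521739] ((599.91162109375, -196.5655517578125), (8.871472358703613, 64.2039794921875), 4.2848992347717285)
yel ((561.348388671875, 247.20726013183594), (45.833927154541016, 44.241668701171875), 1.398451805114746)
jar [244.23255814 209.30232558] ((440.4148254394531, 15.528703689575195), (38.40012741088867, 41.293331146240234), 89.32360076904297)
jar [444.  16.  66.]
rib [ 600. -198.   39.]
yel [557. 248.  66.]
```

```bash
python3 - <<'E'
from h import *
print(rel([550,140,300],[np.pi,0,1.571]))
E
```

```text
(array([-49.11, -36.53,   0.38]), array([-1.000e-03,  1.000e-03,  1.295e+00]))
```

send_rows(rows=[[[-49.1,-36.5,0.4,0,0,1.295],[-49.1,-36.5,0.4,0,0,1.295],[-49.1,-36.5,0.4,0,0,1.295],[-49.1,-36.5,0.4,0,0,1.295],[-49.1,-36.5,0.4,0,0,1.295],[-49.1,-36.5,0.4,0,0,1.295],[-49.1,-36.5,0.4,0,0,1.295],[-49.1,-36.5,0.4,0,0,1.295],[-49.1,-36.5,0.4,0,0,1.295],[-49.1,-36.5,0.4,0,0,1.295]]])

```text
clock: 1.25
eef_pos: [482.7, 227.7, 300.7]
tool_rot: [3.141, -0.0, 1.569]
force: [1.0, 0.4, -0.5]
width: 85.5
gripper_force: 0.0
```

```bash
python3 - <<'E'
from h import *
print(rel([550,140,300],[np.pi,0,1.571]))
E
```

```text
(array([-8.76,  6.74,  0.07]), array([ 0.   , -0.   , -0.002]))
```

send_rows(rows=[[[-4.4,3.4,0,0,0,0],[-8.8,6.7,0,0,0,0],[-8.8,6.7,0,0,0,0],[-8.8,6.7,0,0,0,0],[-8.8,6.7,0,0,0,0]]])

```text
clock: 1.75
eef_pos: [548.0, 142.6, 300.3]
tool_rot: [-3.14, -0.001, 1.572]
force: [-0.3, -0.1, -0.5]
width: 85.2
gripper_force: 0.0
```

```bash
python3 - <<'E'
from h import *
im=grab("wrist","pics/w1.png")
for n,p in(("jar",(441,16,66)),("tub",(562,207,80)),("yel",(560,247,70))): print(n,proj(im,p))
E
```

```text
jar (np.float64(167.11813802396162), np.float64(271.6604683537689))
tub (np.float64(266.8510323184772), np.float64(114.92457463386731))
yel (np.float64(265.0492671191082), np.float64(72.64633101312808))
```

View pics/w1.png

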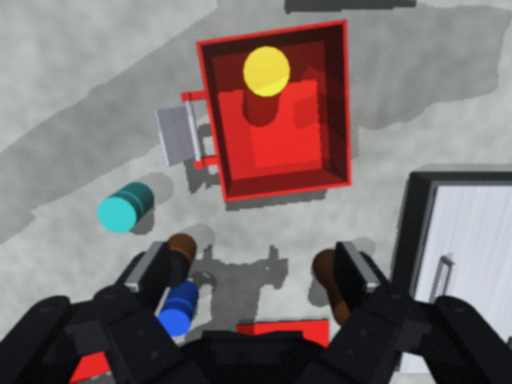

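The wrist view shows the tub rim corners near (198,42), (346,20), (351,184) and (225,200). The yellow cap is at (266,71). The clip leans out at the left, with its tip edge around (165,135).

```bash
python3 - <<'E'
from h import *
im=cv2.imread("pics/w1.png"); 
from cell import ctrl
g=grab("wrist")
m=red(g); m[:, :195]=0; m[205:]=0
c=blobs(m,2000)[0]; h=cv2.convexHull(c)
for e in (6,9,12):
    a=cv2.approxPolyDP(h,e,True).reshape(-1,2); print(e,a.tolist())
q=np.array([(198,42),(346,20),(351,184),(225,200)],np.float32).reshape(-1,1,2)
gray=cv2.cvtColor(g["pixels"],cv2.COLOR_RGB2GRAY)
W=np.array([onz(g,*p[0],80)[:2] for p in q]); print(W.round(1).tolist(),"ctr",W.mean(0))
for i in range(4): d=W[(i+1)%4]-W[i]; print(np.linalg.norm(d).round(1),np.degrees(np.arctan2(d[1],d[0])).round(1))
yl=blobs(mask(g,(22,120,100),(35,255,255)))[0]; print("yel",rect(g,yl,70), rect(g,yl,66))
s=ctrl.read_state();print(s["eef_pos"])
E
```

```text
6 [[345, 21], [350, 185], [225, 201], [195, 166], [198, 43]]
9 [[345, 21], [350, 185], [225, 201], [195, 166], [198, 43]]
12 [[345, 21], [350, 185], [225, 201], [195, 166], [198, 43]]
[[496.4, 273.1], [631.9, 291.4], [653.5, 136.1], [517.4, 117.3]] ctr [574.83070314 204.49051357]
136.8 7.7
156.8 -82.1
137.4 -172.1
157.2 97.7
yel ((560.9304809570312, 247.854736328125), (45.00128173828125, 44.1591796875), 44.35249710083008) ((561.1112060546875, 248.19944763183594), (45.60023498535156, 44.746910095214844), 44.35255432128906)
[547.65694012 143.53698853 300.39389016]
```

send_rows(rows=[[[-3.5,-3,2,0,0,0],[-7,-6,5,0,0,0],[-10,-8.5,7,0,0,0],[-12.7,-10.6,9,0,0,0],[-12.7,-10.6,11,0,0,0],[-12.7,-10.6,11,0,0,0],[-12.7,-10.6,11,0,0,0]]])

```text
clock: 2.55
eef_pos: [443.2, 15.6, 190.9]
tool_rot: [3.141, -0.001, 1.573]
force: [-0.5, -0.5, 0.0]
width: 85.5
gripper_force: 0.0
```

```bash
python3 - <<'E'
from h import *
print(rel([441,16,97],[np.pi,0,1.571]))
g=grab("wrist","pics/w2.png"); print(proj(g,(441,16,66)))
E
```

```text
(array([ 0.03, -0.23,  9.39]), array([ 0.   , -0.001,  0.002]))
(np.float64(249.3651806941138), np.float64(209.99042567124772))
```

View pics/w2.png

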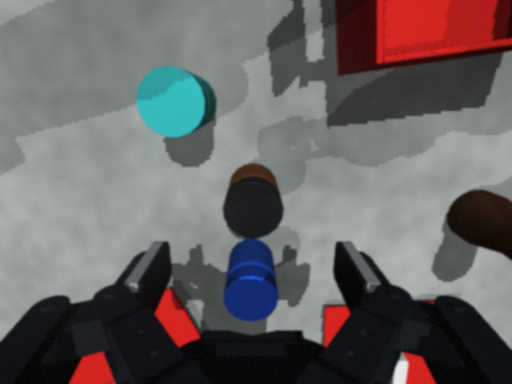

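The black cap is at (253,208), about 3 mm from the predicted spot, and the blue jar sits clear of the finger paths.

send_rows(rows=[[[0.1,0.1,4,0,0,0],[0.1,0.1,8,0,0,0],[0.1,0.1,9.4,0,0,0],[0.1,0.1,9.4,0,0,0],[0.1,0.1,9.4,0,0,0]]])

```text
clock: 3.1
eef_pos: [444.8, 16.4, 96.6]
tool_rot: [3.141, -0.0, 1.573]
force: [0.0, -0.3, -0.8]
width: 85.7
gripper_force: 0.0
```

send_rows(grip=255, rows=[[[0,0,0,0,0,0],[0,0,0,0,0,0],[0,0,0,0,0,0],[0,0,0,0,0,0],[0,0,0,0,0,0],[0,0,0,0,0,0],[0,0,0,0,0,0],[0,0,0,0,0,0]]])

```text
clock: 3.9
eef_pos: [444.3, 15.5, 97.6]
tool_rot: [3.14, -0.001, 1.571]
force: [-0.4, 0.6, 6.5]
width: 44.7
gripper_force: 60.3
```

send_rows(rows=[[[0,0,-3,0,0,0],[0,0,-7,0,0,0],[1.5,1.5,-11,0,0,-0.03],[4.5,4,-14,0,0,-0.07],[8,7,-14,0,0,-0.1],[11.5,10.5,-14,0,0,-0.134],[14,13,-14,0,0,-0.134],[14.9,13.6,-14,0,0,-0.134],[14.9,13.6,-14,0,0,-0.134],[14.9,13.6,-14,0,0,-0.134]]])

```text
clock: 4.9
eef_pos: [578.7, 162.6, 236.4]
tool_rot: [-3.14, 0.001, 1.703]
force: [-0.9, 0.1, -1.3]
width: 44.6
gripper_force: 61.7
```

```bash
python3 - <<'E'
from h import *
print(rel([580.4,165,107],[np.pi,0,1.707]))
g=grab("wrist","pics/w3.png")
g2=grab("scene"); cv2.imwrite("pics/s3.png",cv2.resize(cv2.cvtColor(g2["pixels"],cv2.COLOR_RGB2BGR)[100:260,200:400],None,fx=3,fy=3))
a=cv2.imread("pics/w3.png");b=cv2.imread("pics/s3.png")
b=cv2.resize(b,(284,227)); o=np.zeros((384,796,3),np.uint8);o[:,:512]=a;o[:227,512:]=b;cv2.imwrite("pics/c3.png",o)
E
```

```text
(array([ 0.22,  0.23, 12.94]), array([-0.002,  0.001, -0.004]))
```

View pics/c3.png

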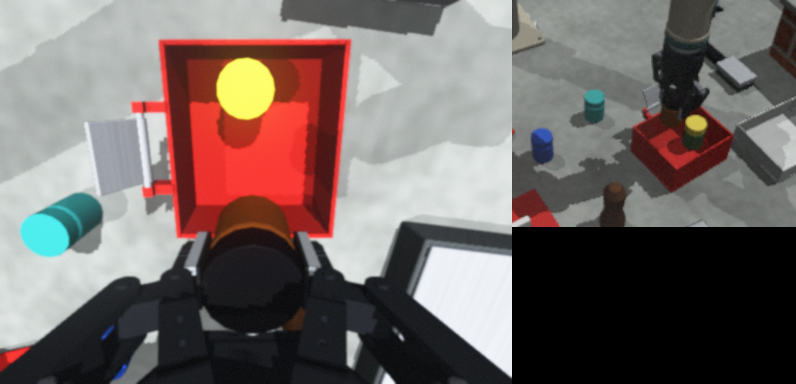

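Square above the free half: the tub edges run x=160 to 350 at the far end and 180 to 333 at the near end. The held jar is centred at about 253.

send_rows(rows=[[[0.2,0.2,4,0,0,0],[0.2,0.2,8,0,0,0],[0.2,0.2,11,0,0,0],[0.2,0.2,12.6,0,0,0],[0.2,0.2,13,0,0,0],[0.2,0.2,13.2,0,0,0],[0.2,0.2,13.2,0,0,0],[0.2,0.2,13.2,0,0,0]]])

```text
clock: 5.8
eef_pos: [582.4, 166.5, 106.1]
tool_rot: [3.139, -0.0, 1.705]
force: [0.1, -0.1, -0.7]
width: 44.8
gripper_force: 61.8
```

send_rows(rows=[[[0,0,0.1,0,0,0],[0,0,0.2,0,0,0],[0,0,0.2,0,0,0]]])

```text
clock: 6.1
eef_pos: [581.6, 166.5, 102.8]
tool_rot: [3.141, -0.0, 1.705]
force: [0.7, -0.8, -1.8]
width: 45.2
gripper_force: 61.8
```

send_rows(rows=[[[0,0,0.1,0,0,0],[0,0,0.2,0,0,0],[0,0,0.2,0,0,0]]])

```text
clock: 6.4
eef_pos: [581.6, 166.4, 101.6]
tool_rot: [3.141, -0.001, 1.705]
force: [-2.3, -0.5, 7.4]
width: 44.9
gripper_force: 62.6
```

send_rows(grip=60, rows=[[[0,0,0,0,0,0],[0,0,0,0,0,0],[0,0,0,0,0,0],[0,0,0,0,0,0],[0,0,0,0,0,0]]])

```text
clock: 6.9
eef_pos: [581.5, 166.4, 100.5]
tool_rot: [-3.141, 0.0, 1.705]
force: [-0.8, -0.3, 0.4]
width: 65.3
gripper_force: 0.0
```

send_rows(rows=[[[0,0,-2,0,0,0],[0,0,-5,0,0,0],[0,0,-9,0,0,0],[0,0,-14,0,0,0],[0,0,-18,0,0,0],[-3,0,-19,0,0,0],[-6,0,-19,0,0,0],[-6,0,-19,0,0,0]]])

```text
clock: 7.7
eef_pos: [590.1, 101.4, 292.0]
tool_rot: [3.14, 0.003, 1.698]
force: [-1.2, -0.8, -0.6]
width: 65.0
gripper_force: 0.0
```

```bash
python3 - <<'E'
from h import *
g=grab("wrist","pics/w4.png")
print("lid",rel([600,-197,230],[np.pi,0,1.571+.065]))
yl=blobs(mask(g,(22,120,100),(35,255,255)))[0]; print("yel",rect(g,yl,70))
for c in blobs(mask(g,(0,0,0),(180,255,50)),200): print(c.reshape(-1,2).mean(0),rect(g,c,70))
E
```

```text
lid (array([-30.  ,  -2.88,   6.15]), array([0.001, 0.001, 0.064]))
yel ((561.64208984375, 243.206298828125), (46.37344741821289, 37.1398811340332), 7.3101606369018555)
[270.33350542 309.63190501] ((613.9649658203125, -37.78654479980469), (716.8837280273438, 319.2613830566406), 7.184009552001953)
[250.14       109.08666667] ((581.1549682617188, 165.5135040283203), (40.12383270263672, 38.73664474487305), 7.278375148773193)
```

View pics/w4.png

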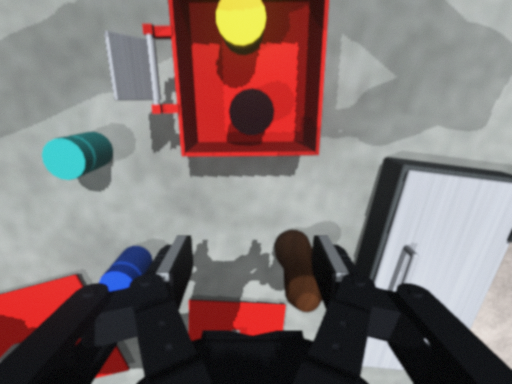

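Both jars stand upright in the tub: black cap (250,110), yellow cap (241,20). Next is the lid.

send_rows(grip=0, rows=[[[-5,0,0,0,0,0.03],[-10,-0.5,0,0,0,0.064],[-15,-1,1,0,0,0.064],[-20,-2,2,0,0,0.064],[-25,-2.9,4,0,0,0.064],[-30,-2.9,6,0,0,0.064],[-30,-2.9,6,0,0,0.064],[-30,-2.9,6,0,0,0.064],[-30,-2.9,6,0,0,0.064]]])

```text
clock: 8.65
eef_pos: [601.4, -191.9, 230.2]
tool_rot: [-3.141, -0.002, 1.643]
force: [0.0, 0.4, 0.7]
width: 85.3
gripper_force: 0.0
```

```bash
python3 - <<'E'
from h import *
g=grab("wrist","pics/w5.png")
print(ctrl.read_state()["eef_pos"],proj(g,(600,-197,39)))
w=mask(g,(0,0,140),(180,60,255))
for c in blobs(w,100): print("rib?",c.reshape(-1,2).mean(0).round(),rect(g,c,39))
for c in blobs(red(g),1000):
    a=cv2.approxPolyDP(cv2.convexHull(c),6,True).reshape(-1,2)
    print("red",a.tolist(),[onz(g,u,v,11)[:2].round(1).tolist() for u,v in a])
E
```

```text
[ 601.67573252 -191.36791778  230.56733448] (np.float64(250.56812096805555), np.float64(190.03853588886534))
rib? [210. 111.] ((527.0696411132812, -153.40945434570312), (436.5914611816406, 183.34457397460938), 47.23925018310547)
rib? [382. 247.] ((737.5230712890625, -242.7987060546875), (292.142333984375, 204.4694366455078), 10.80226993560791)
rib? [485.  95.] ((812.7752685546875, -94.2897720336914), (143.8766326904297, 71.74120330810547), 89.99066925048828)
rib? [177. 303.] ((528.8766479492188, -339.9029846191406), (61.85454559326172, 40.52574920654297), 67.80221557617188)
rib? [251. 188.] ((600.3129272460938, -195.28329467773438), (13.660500526428223, 71.40257263183594), 3.6307742595672607)
rib? [411. 372.] ((816.7297973632812, -411.2040710449219), (52.58308029174805, 46.59859085083008), 4.19472074508667)
rib? [235. 258.] ((589.4666137695312, -274.4979553222656), (68.36519622802734, 15.571269989013672), 2.99946928024292)
rib? [508. 327.] ((905.6864013671875, -343.531005859375), (12.32528305053711, 59.49846267700195), 19.690526962280273)
rib? [318. 338.] ((690.9802856445312, -371.0566711425781), (13.024895668029785, 29.075420379638672), 66.95114135742188)
red [[179, 101], [325, 102], [313, 251], [189, 250]] [[523.9, -119.5], [667.0, -110.1], [677.9, -274.7], [534.4, -283.9]]
red [[1, 59], [99, 230], [0, 265]] [[356.9, -93.7], [432.7, -265.7], [311.7, -320.0]]
```

View pics/w5.png

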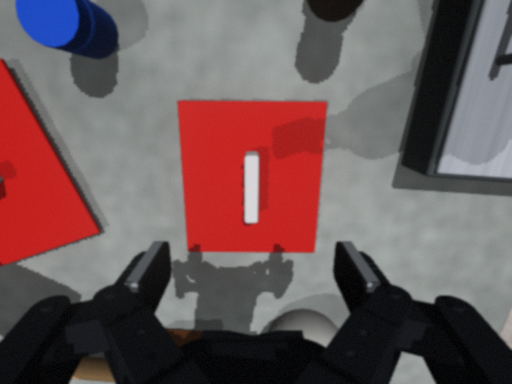

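The small lid's plate spans (179,101) to (325,250). Its rib is centred at (251,188), world (600.3,-195.5), yaw 3.6°.

send_rows(rows=[[[0,0,4,0,0,0],[0,0,7,0,0,0],[0,0,7,0,0,0],[0,0,7,0,0,0]]])

```text
clock: 9.1
eef_pos: [601.6, -192.5, 161.3]
tool_rot: [3.141, -0.0, 1.643]
force: [0.9, -0.2, 0.5]
width: 85.4
gripper_force: 0.0
```

```bash
python3 - <<'E'
from h import *
print(rel([600.3,-196,89],[np.pi,0,1.634]))
E
```

```text
(array([-0.34, -0.16,  7.23]), array([ 0.   , -0.   ,  0.009]))
```

send_rows(rows=[[[-0.3,-0.1,3,0,0,0.008],[-0.3,-0.1,6,0,0,0.008],[-0.3,-0.1,7.2,0,0,0.008],[-0.3,-0.1,7.2,0,0,0.008],[-0.3,-0.1,7.2,0,0,0.008]]])

```text
clock: 9.6
eef_pos: [601.2, -197.6, 90.4]
tool_rot: [3.139, 0.001, 1.633]
force: [0.3, -0.2, 0.6]
width: 85.4
gripper_force: 0.0
```

send_rows(grip=255, rows=[[[0,0,0,0,0,0],[0,0,0,0,0,0],[0,0,0,0,0,0],[0,0,0,0,0,0],[0,0,0,0,0,0],[0,0,0,0,0,0],[0,0,0,0,0,0],[0,0,0,0,0,0]]])

```text
clock: 10.4
eef_pos: [600.3, -197.4, 89.0]
tool_rot: [3.141, 0.0, 1.633]
force: [-0.9, 0.2, 5.5]
width: 12.6
gripper_force: 59.1
```

send_rows(rows=[[[0,0,-2,0,0,0],[0,0,-5,0,0,0],[0,0,-9,0,0,0],[0,0,-13,0,0,0],[1,0,-16.5,0,0,0],[4,0,-16.5,0,0,-0.02],[8,0,-16.5,0,0,-0.04],[12,0,-16.5,0,0,-0.074],[16,0,-16.5,0,0,-0.074],[20,0,-16.5,0,0,-0.074]]])

```text
clock: 11.4
eef_pos: [587.0, 4.0, 253.0]
tool_rot: [-3.14, -0.0, 1.707]
force: [0.9, 0.8, -1.3]
width: 12.8
gripper_force: 58.7
```

send_rows(rows=[[[3,0,0,0,0,0],[6,0,0,0,0,0],[8,0,0,0,0,0],[8.5,0,0,0,0,0],[8.5,0,0,0,0,0],[8.5,0,0,0,0,0]]])

```text
clock: 12.0
eef_pos: [576.3, 84.7, 253.6]
tool_rot: [-3.141, 0.001, 1.705]
force: [0.5, -1.1, -0.9]
width: 13.2
gripper_force: 58.7
```

```bash
python3 - <<'E'
from h import *
g=grab("wrist","pics/w6.png"); s=ctrl.read_state(); print(s["eef_pos"],s["tool_rot"],s["width"])
E
```

```text
[576.36799594  84.47091944 253.69635302] [3.14154054e+00 1.27054303e-03 1.70424303e+00] 12.783123458462967
```

View pics/w6.png

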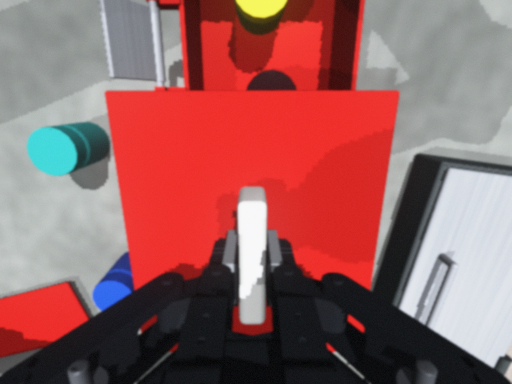

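The lid hangs level, with its far edge from (107,91) to (398,91). I'll work out the lid-in-hand offset and recheck the tub centre from the saved w3 and w4 views.

```bash
python3 - <<'E'
from h import *
g=grab("wrist"); s=ctrl.read_state(); M=T(s); z=s["eef_pos"][2]
a=onz(g,107,91,z-78);b=onz(g,398,91,z-78)
inv=lambda p:(np.linalg.inv(M)@np.append(p,1))[:3].round(1)
print("lid edge in tool",inv(a),inv(b),np.linalg.norm(a-b)); print("rib far end",inv(onz(g,252.5,187,z-50)))
mount=np.linalg.inv(M)@g["E"]
def W(pose,rpy,uv):
    h=dict(g);h["E"]=T({"eef_pos":pose,"tool_rot":rpy})@mount
    return np.array([onz(h,*p,80)[:2] for p in uv])
def rep(P):
    print(P.round(1).tolist(),P.mean(0).round(1))
    for i in range(len(P)): d=P[(i+1)%len(P)]-P[i]; print(np.linalg.norm(d).round(1),np.degrees(np.arctan2(d[1],d[0])).round(1),end=' ')
    print()
def red_hull(fn,box):
    im=cv2.imread(fn);h={"pixels":cv2.cvtColor(im,cv2.COLOR_BGR2RGB)};m=red(h);m[:,:box[0]]=0;m[:,box[1]:]=0;m[box[2]:]=0
    return cv2.approxPolyDP(cv2.convexHull(blobs(m)[0]),6,True).reshape(-1,2)
print(red_hull("pics/w3.png",(157,512,240)).tolist(),red_hull("pics/w4.png",(165,512,200)).tolist())
rep(W([578.4,162.5,236.4],[np.pi,0,1.703],[(160,41),(350,41),(333,237),(178,237)]))
rep(W([590.1,101.4,292],[np.pi,0,1.698],[(183,157),(319,153)]))
E
```

```text
lid edge in tool [ 82.7 -72.3  77.9] [82.8 72.2 77.9] 144.49428208324065
rib far end [41.5 -0.1 50. ]
[[349, 40], [331, 236], [178, 236], [157, 193], [160, 40]] [[328, 0], [318, 152], [183, 155], [165, 112], [169, 0]]
[[496.4, 271.6], [632.6, 289.7], [654.8, 134.1], [517.6, 115.7]] [575.3 202.8]
137.4 7.6 157.2 -81.8 138.5 -172.4 157.3 97.7 
[[517.3, 115.4], [653.4, 137.0]] [585.4 126.2]
137.8 9.0 137.8 -171.0
```

send_rows(rows=[[[4,0.5,0,0,0,0],[8,1,0,0,0,0],[11,1.4,0,0,0,0],[11.8,1.5,0,0,0,0],[11.8,1.5,1,0,0,0],[11.8,1.5,3,0,0,0],[11.8,1.5,5,0,0,0],[11.8,1.5,6.5,0,0,0],[11.8,1.5,7,0,0,0],[11.8,1.5,7,0,0,0]]])

```text
clock: 13.1
eef_pos: [575.0, 204.1, 182.9]
tool_rot: [-3.14, 0.001, 1.705]
force: [0.7, 0.3, -0.6]
width: 12.8
gripper_force: 58.7
```

```bash
python3 - <<'E'
from h import *
print(rel([575.2,203.4,164],[np.pi,0,1.705]))
g=grab("scene"); cv2.imwrite("pics/s7.png",cv2.resize(cv2.cvtColor(g["pixels"],cv2.COLOR_RGB2BGR)[120:250,240:400],None,fx=4.5,fy=4.5,interpolation=cv2.INTER_CUBIC))
E
```

```text
(array([-0.07,  0.02,  1.89]), array([-0.001,  0.001, -0.   ]))
```

View pics/s7.png

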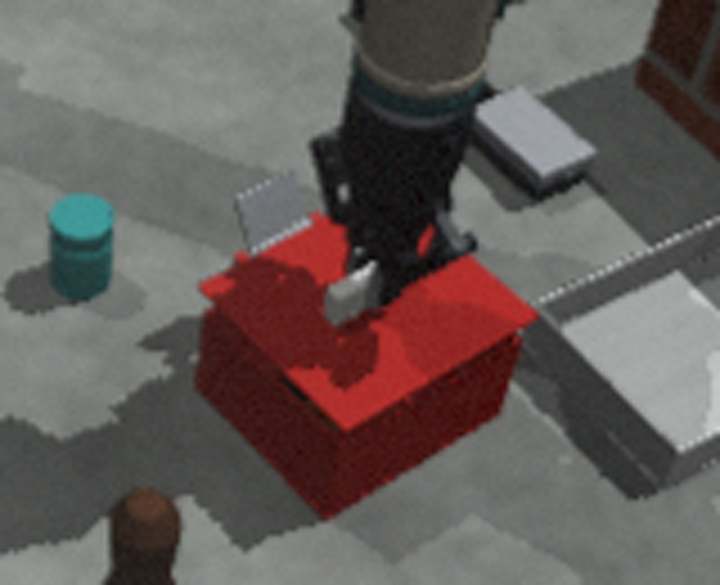

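The lid hovers square over the tub, with the clip behind it at (270,205). Lowering gently now.

send_rows(rows=[[[-0.1,0,0.5,0,0,0],[-0.1,0,0.9,0,0,0],[-0.1,0,1.2,0,0,0],[-0.1,0,1.5,0,0,0],[-0.1,0,1.7,0,0,0],[-0.1,0,1.7,0,0,0],[-0.1,0,1.7,0,0,0]]])

```text
clock: 13.85
eef_pos: [575.3, 204.5, 166.6]
tool_rot: [3.142, 0.0, 1.707]
force: [0.8, 0.4, -1.5]
width: 12.5
gripper_force: 58.7
```

send_rows(rows=[[[0,0,0.1,0,0,0],[0,0,0.2,0,0,0],[0,0,0.3,0,0,0],[0,0,0.3,0,0,0]]])

```text
clock: 14.25
eef_pos: [575.1, 204.5, 163.5]
tool_rot: [-3.141, -0.0, 1.707]
force: [-0.0, 0.3, -1.1]
width: 12.8
gripper_force: 58.7
```

send_rows(rows=[[[0,0,0.1,0,0,0],[0,0,0.2,0,0,0],[0,0,0.3,0,0,0],[0,0,0.3,0,0,0]]])

```text
clock: 14.65
eef_pos: [575.3, 204.5, 162.0]
tool_rot: [3.141, -0.001, 1.707]
force: [-3.1, -0.8, 8.7]
width: 13.1
gripper_force: 60.2
```

The lid is home at TCP z 162 with 8.7 N of contact. Releasing, then retreating and checking.

send_rows(grip=60, rows=[[[0,0,0,0,0,0],[0,0,0,0,0,0],[0,0,0,0,0,0],[0,0,0,0,0,0],[0,0,0,0,0,0]]])

```text
clock: 15.15
eef_pos: [575.2, 204.5, 160.5]
tool_rot: [-3.141, 0.0, 1.707]
force: [0.4, 0.5, 0.6]
width: 65.3
gripper_force: 0.0
```

send_rows(rows=[[[0,0,-2,0,0,0],[0,0,-5,0,0,0],[0,0,-9,0,0,0],[0,0,-12,0,0,0],[-4,0,-14,0,0,0],[-8,0,-14,0,0,0],[-8,0,-14,0,0,0],[-8,0,-14,0,0,0]]])

```text
clock: 15.95
eef_pos: [586.1, 124.0, 300.8]
tool_rot: [3.142, -0.0, 1.704]
force: [-0.2, 0.4, -0.2]
width: 65.8
gripper_force: 0.0
```

```bash
python3 - <<'E'
from h import *
g=grab("wrist","pics/w8.png");s=ctrl.read_state();print(s["eef_pos"],s["tool_rot"])
for c in blobs(red(g),2000):
    a=cv2.approxPolyDP(cv2.convexHull(c),6,True).reshape(-1,2);P=np.array([onz(g,*p,84)[:2] for p in a]);print(a.tolist(),P.round(1).tolist())
H=lambda x,y,z:np.array([575.2,203.6,0])+R.from_euler('z',.1344).apply([x,y,z])
for t in(0,1.85,2.1,2.35): print(t,np.round(proj(g,H(-87+42*np.cos(t),0,87+42*np.sin(t)))))
E
```

```text
[585.85161473 125.69654226 300.34658314] [-3.14097209e+00 -1.01988490e-03  1.70650972e+00]
[[335, 0], [320, 179], [184, 179], [159, 135], [152, 60], [169, 0]] [[636.7, 294.6], [657.3, 132.3], [514.7, 113.2], [486.9, 155.9], [478.2, 224.6], [491.8, 275.2]]
[[83, 285], [0, 361], [0, 305]] [[402.3, -35.2], [287.0, -170.9], [299.4, -78.3]]
0 [205.  98.]
1.85 [132.  98.]
2.1 [123.  98.]
2.35 [116.  98.]
```

View pics/w8.png

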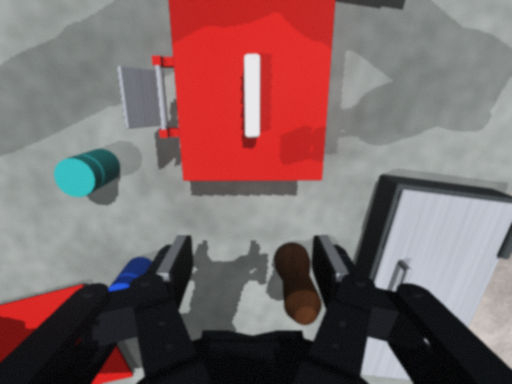

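The lid sits square with its near edge from (184,179) to (320,179). The clip tip is at (121,97), so θ≈2.15. Closing the fingers and going in front of the clip.

send_rows(grip=255, rows=[[[2,-4,0,0,0,0],[4,-8,0,0,0,0],[6,-12,0,0,0,0],[8,-14.7,0,0,0,0],[8,-14.7,0,0,0,0],[8,-14.7,3,0,0,0],[8,-14.7,7,0,0,0],[8,-14.7,11,0,0,0],[8,-14.7,11.6,0,0,0],[8,-14.7,11.6,0,0,0]]])

```text
clock: 17.0
eef_pos: [429.6, 184.7, 184.0]
tool_rot: [-3.14, 0.001, 1.707]
force: [1.0, -1.3, 1.1]
width: 0.1
gripper_force: 0.0
```

```bash
python3 - <<'E'
from h import *
s=ctrl.read_state();p=s["eef_pos"]-np.array([575.2,203.6,0]);print(R.from_euler('z',-.1344).apply(p),s["eef_pos"],s["width"])
E
```

```text
[-146.86004126    0.73607757  184.00791282] [429.56572499 184.65081876 184.00791282] 0.1482812563046804
```

send_rows(rows=[[[0,1.5,0,0,0,0],[0,2.8,0,0,0,0],[0,4,-0.1,0,0,0],[0,5.1,-0.4,0,0,0],[0,5.7,-0.4,0,0,0],[0,6.2,-0.3,0,0,0],[0,6.8,0.1,0,0,0],[0,7.3,0.7,0,0,0],[0,7.3,0.7,0,0,0]]])

```text
clock: 17.9
eef_pos: [502.5, 194.5, 176.9]
tool_rot: [3.141, 0.0, 1.707]
force: [0.1, -0.7, 0.6]
width: -0.0
gripper_force: 0.0
```

send_rows(rows=[[[0,0.3,0.4,0,0,0],[0,0.5,0.8,0,0,0],[0,0.5,1.1,0,0,0],[0,0.5,1.2,0,0,0]]])

```text
clock: 18.3
eef_pos: [507.3, 195.1, 165.4]
tool_rot: [3.141, 0.0, 1.707]
force: [0.4, 0.6, 1.7]
width: 0.0
gripper_force: 0.9
```

send_rows(rows=[[[0,0,0.1,0,0,0],[0,0,0.2,0,0,0],[0,0,0.3,0,0,0],[0,0,0.3,0,0,0]]])

```text
clock: 18.7
eef_pos: [506.9, 195.1, 162.6]
tool_rot: [3.142, 0.0, 1.707]
force: [1.7, -0.2, 1.0]
width: 0.3
gripper_force: 0.7
```

send_rows(rows=[[[0,0,0.1,0,0,0],[0,0,0.2,0,0,0],[0,0,0.2,0,0,0]]])

```text
clock: 19.0
eef_pos: [507.0, 195.1, 161.3]
tool_rot: [3.141, -0.001, 1.707]
force: [-0.3, -0.5, 8.2]
width: -0.1
gripper_force: 4.1
```

Firm contact at 8 N. Retreating straight up and checking.

send_rows(rows=[[[0,0,-2,0,0,0],[0,0,-6,0,0,0],[0,0,-11,0,0,0],[-5,0,-14,0,0,0],[-10,3,-14,0,0,0],[-10,5,-14,0,0,0],[-10,5,-14,0,0,0]]])

```text
clock: 19.7
eef_pos: [572.4, 99.9, 301.0]
tool_rot: [3.139, 0.002, 1.703]
force: [-0.6, 0.2, -0.5]
width: -0.4
gripper_force: 0.0
```

```bash
python3 - <<'E'
from h import *
g=grab("wrist","pics/w9.png"); s=grab("scene")
H=lambda x,y,z:np.array([575.2,203.6,0])+R.from_euler('z',.1344).apply([x,y,z])
for t in(0,.05,.1,.2,.4): print(t,np.round(proj(g,H(-87+42*np.cos(t),0,87+42*np.sin(t))),1),np.round(proj(s,H(-87+42*np.cos(t),0,87+42*np.sin(t))),1))
b=cv2.resize(cv2.cvtColor(s["pixels"],cv2.COLOR_RGB2BGR)[140:250,260:380],(284,260)); o=np.zeros((384,796,3),np.uint8);o[:,:512]=cv2.imread("pics/w9.png");o[:260,512:]=b;cv2.imwrite("pics/c9.png",o)
E
```

```text
0 [221.1  72.7] [311.4 181.2]
0.05 [220.9  72.5] [311.5 180.8]
0.1 [220.4  72.3] [311.5 180.3]
0.2 [219.3  71.8] [311.5 179.2]
0.4 [215.5  71. ] [311.3 176.9]
```

View pics/c9.png

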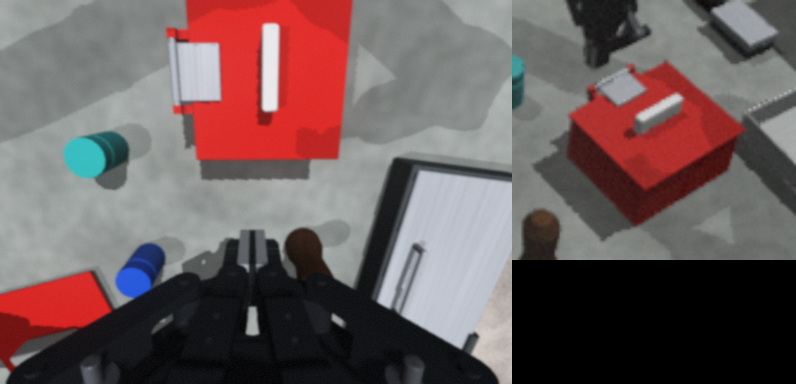

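The clip lies flat on the lid, with its tip at (220,72) as predicted for angle 0. The lid is square and the bystanders haven't moved.

```bash
python3 -c "
from cell import ctrl
print(ctrl.finish_job())"
```

```text
the job is handed in; nothing more can be done
None
```

The job is handed in at about 20 s of the 61 s allowed: the amber jar was set down upright beside the yellow-capped one, the small lid is home and square on the tub, the clip is down flat on the lid, and nothing else was disturbed.

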